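# Open the bulb box and set the bulbs in the planting tray

### The arm

A 6-joint arm with a two-finger parallel gripper is mounted at the origin on the work surface. World frame = base frame: x ahead of the robot, y to its left, z up, the work surface at z = 0. Lengths are in mm, angles in degrees, forces in N, time in s.
With the tool pointing down it reaches from about 300 to 850 mm from the base axis. Payload 4.2 kg.
Tool frame: the origin (TCP) lies midway between the tips of the shut fingers; the grasp point (between the pads) lies 19 mm behind it; z points along the fingers, y is the line along which they close (so a half turn about z gives the same grasp; the last joint's range is limited). The gripper opens to 91 mm and grips with 3 to 60 N. Pads are 32 mm wide; open, the fingers measure 118 mm over their backs; the gripper's body (76 mm by 178 mm) begins 60 mm behind the grasp point.
Start: joints at [62.796, 18.312, 89.639, -0, 72.044, -1.146], TCP at [252.592, 516.566, 213.976] pointing down, gripper open.
Joint ranges: [-177.97, 177.97], [-48.28, 115.42], [12.27, 149.76], [-77.06, 257.06], [2.81, 150.46], [-146.56, 146.56]. Speed limits (degrees/s): [147.25, 147.25, 180, 180, 180, 180].

### API

Orientations are given as [roll, pitch, yaw] about the fixed x, y, z axes, in that order (R = Rz(yaw) Ry(pitch) Rx(roll)).
In Python, from workcell import env gives the robot as it stands.
- The arm moves only by the tool jog_arm, never from a script. Its argument "steps" is one flat list of numbers, 5 for each row, row after row: the closure, from 0 (fully open) to 1 (shut), then the shift along the tool's x, y, z in cm, then the turn about the tool's z in degrees. A call has 1 to 20 rows; each row is the pose to reach, as a shift and turn from the pose commanded when the call began, along the tool's axes at that moment; what a row does not reach only later rows make up. A row lasts 1/10 s, in which the tool goes at most 50 mm and 8.59 degrees, less where a joint would pass 70% of its speed; a pose out of reach is approached as far as the arm can. A call with a gripper value outside its range is refused whole. The fingers move at their own pace and stop on an object; "force" is the grip in N (left out, the last holds). Time passes only in rows, so rows that repeat a pose let the fingers close. It gives the time, the measured TCP pose, the force and the opening at its end, in the units of the state.
- env.state(): the state, without advancing time (a new reading comes with each control period).
- env.grab_frame(name): name is "side" or "top"; returns the picture (384x512x3 uint8, red, green, blue); there is no depth.
- env.camera_params(name): a dict with "fx", "fy", "cx", "cy" (pixels), "R" (3x3) and "t" (3): a world point X has camera coordinates R X + t. Camera axes: x right, y down, z forward; pixel columns grow to the right and rows downward; lengths in mm; the calibration is good to about 2 mm. A picture is of the moment at which its call begins. camera_params takes no time and is no camera call.
- env.job_done(): hands the job in, once; it reports no verdict.
The state is a dict: "time_s": time; "qpos": joint angles; "qvel": joint speeds; "effort": joint torques, N m; "ee_pos": TCP position; "ee_rot": TCP orientation; "force": force on the tool from outside, world axes, zero at the start; "torque": the same for the moment, N m; "gripper_width": finger opening in mm.
Only numpy, scipy, OpenCV 4.12 (cv2) and the standard library are available. Lean on these libraries where they do the work, as an engineer would, in place of code of your own. Each camera call takes 0.05 s, during which the arm holds its last target. There are 200 camera calls.

### The job

Open the wooden bulb box: its sliding lid is held by a stop lip, so tip the far end up over the lip (for example by pressing on the tail behind the ridge) and slide the lid out of its grooves until it lies flat on the box's deck, clear of the lip. Then gently set the two flower bulbs, tip up, one in each of the two empty pockets of the black planting tray. Do not knock the jar, pot, mug, bottle or bowl about.

Things in the scene. Friction and masses are not known exactly. Their poses are not given: they have to be found in the camera images.
- caddy: Fixed wooden bulb box, 355 mm long (x -135 to 220), 148 wide (y), 87 high. Origin at table level on the mid-line; x is the way the lid slides out. Rear end wall x -135 to -125 mm (78 high), then an open thumb well to x = -60 (floor 64 high) under the lid's tail, then the bulb space x -52 to 62, 120 mm wide, then stop lip and deck. Bulbs stand in two dimples of a card plate 17 mm high.
- pivot (a point): Mid-point of the edge, 70 mm high, on which the lid pivots when its tail is pressed: rear top edge of the cross wall between thumb well and bulb space, at x = -60 mm in the box's frame. The ledges that carry the lid run forward from here, 70 mm high, between side walls 132 mm apart and 75 mm high.
- groove (a point): Between the two grooves: over the lid's tail, from x = -135 to -75 mm of the box only, strips beyond 58 mm either side of the mid-line, 81.5 to 87 mm high, keep the lid from being lifted straight off (3.5 mm of play above it).
- lip (a point): Middle of the top of the stop lip, 8 mm thick along x, at x = 66 mm in the box's frame, 75 mm high: 5 mm above the ledges on which the closed lid lies. It stops a lid that is pushed straight.
- deck (a point): Centre of the flat deck beyond the lip, 150 mm long (box x 70 to 220), 73 mm high, with 5 mm high rims at its sides, 140 mm apart, and none at its end. The lid ends here; it overhangs the deck's end by some 30 mm.
- lid: Loose plywood lid 182 x 129 x 8 mm, 0.14 to 0.24 kg, origin at the centre of its underside, axes as the box's. Closed: origin at box x = -31, 70 high, front 2 mm short of the lip, 62 mm tail free over the well. A ridge across it (lid x -63 to -55 mm, 90 wide) stands 18 above its top. Clear of the lip when its origin is beyond box x = 161 mm (any 161 to 185 is good); it then lies 73 high.
- lid_pad (a point): Pressing place on the lid's top, 14 mm behind the ridge and from the tail end. Pressing it 3 to 4 mm down (2 to 6 N) lifts the front 8 to 10 mm; pushed 12 mm or more forward by the ridge it then rides on the lip and needs no more pressing. Later the tail rises up to 8 mm as the lid tips on to the deck: push on the ridge, tool about 9 mm above the lid's closed top.
- bulb1_center (a point): Brown flower bulb, round like an onion, 46 mm in diameter, 55 mm high, 40 to 85 g, tip up, z along its axis; this point lies on its axis half-way up (27.5 mm above its flat base). Widest 15 to 31 mm above the base. In the box under the lid, base about 13 mm above the table, on the mid-line, 52 mm from the other bulb. This one stands nearer the thumb well.
- bulb2_center (a point): The second, identical bulb, nearer the stop lip; same point.
- pocketA (a point): Centre of the mouth (top face, 40 mm above the table) of an empty planting pocket: a black cell 60 x 60 mm with a square dimple 30 x 30 mm, 14 mm deep. Three cells stand in a row, 62 mm apart, in the tray; x points along the row. A seated bulb's base is about 4.5 mm below this point, its centre 23 mm above it.
- pocketB (a point): The same for the other empty pocket.
- pocketC (a point): The same for the third cell, which is filled: a seedling stands in it, up to 45 mm above this point and 22 mm across. It may be at any place of the row.
- tray: Fixed black tray, 210 x 90 mm, rim 28 mm high, origin at table level in its middle, long side (the row of cells) along its x.
- jar: Loose glass jar, 52 mm in diameter, 100 high, upright; origin at its base.
- pot: Loose small terracotta pot, 60 mm in diameter, 60 high; origin at its base.
- mug: Loose white mug, 80 mm in diameter, 90 high; origin at its base.
- bottle: Loose white bottle, 66 mm in diameter, 190 high; origin at its base.
- bowl: Loose white bowl, 110 mm in diameter, 45 high; origin at its base.
Things that resemble listed ones, but are neither listed nor needed, are in the scene too. Of the things that look like the lid, the smaller one is meant. What is shaped like the part that bears pocketA but purple is not meant.

How it is judged:
By the outcome, as a careful person would: the job done as asked, in the order asked, and still so for the second after the job is handed in, with the robot touching nothing.
It also fails if it takes over 72 s, if anything falls off the work surface, if the arm or the gripper's body presses on something with over 40 N, if the wrist force passes 120 N, or if a joint passes its speed limit or range.

## Working session

There is one attempt and no reset: what is moved stays moved. The work goes in short steps, Python scripts to look and compute and a tool call to move; the robot and the scene stay as the last step left them, time stands still between calls to the robot, and variables do not carry over. Pictures are saved under pics/ and viewed, on a budget of 10 in all, crops included, one or two more only if the job needs it, and the job is handed in when it is done.

Besides the shell and the picture viewer there is one more tool, called after "Call:" as a command line: name --argument value ..., lists and objects as JSON in quotes. jog_arm: Moves the arm, as the interface text tells. Its arguments: {"type":"object","properties":{"steps":{"type":"array","items":{"type":"number"}},"force":{"type":"number"}},"required":["steps"]}

```bash
mkdir -p pics; ls; python3 - <<'E'
from workcell import env
import cv2
for n in("top","side"):
    cv2.imwrite(f"pics/{n}0.png",env.grab_frame(n)[:,:,::-1])
    p=env.camera_params(n);print(n,p)
s=env.state();print(s['time_s'],s['ee_pos'],s['ee_rot'])
E
```

```text
pics
top {'fx': 391.14950131236014, 'fy': 391.14950131236014, 'cx': 250.35652379490455, 'cy': 190.83649121939754, 'R': array([[ 0.00531469, -0.99978126,  0.02022831],
       [-0.99421584, -0.00745287, -0.10714157],
       [ 0.10726889, -0.01954188, -0.99403798]]), 't': array([ -27.02022884,  466.09279119, 1225.43640395])}
side {'fx': 459.13827557878807, 'fy': 459.13827557878807, 'cx': 251.25031249236113, 'cy': 191.07404414498268, 'R': array([[-0.42177582, -0.90646416,  0.02068527],
       [-0.64473573,  0.28379736, -0.70977102],
       [ 0.63751157, -0.31270079, -0.70412869]]), 't': array([ 168.73174702,  393.91740084, 1456.15053363])}
0.1 [252.37395083 516.16611524 213.19156483] [-1.79908902e+02 -1.01710462e-03  1.53944282e+02]
```

View pics/top0.png

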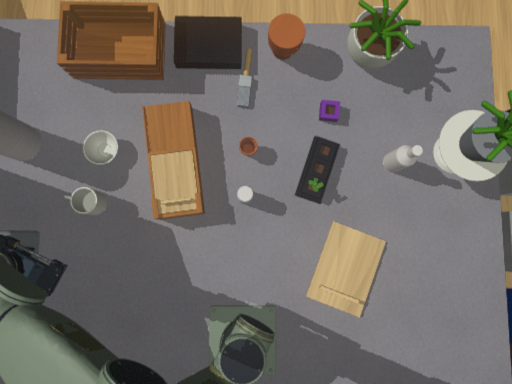

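View pics/side0.png

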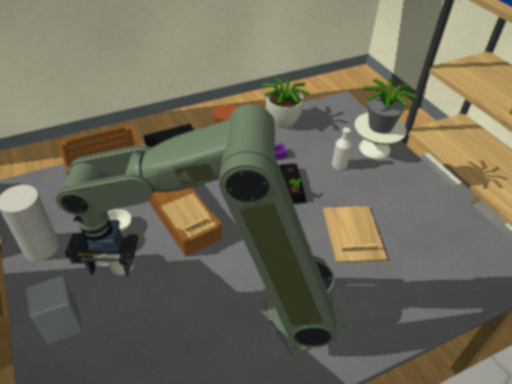

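The top view shows the box at pixels (145..203, 100..218) with its lid at the near end and the deck at the far end. The tray is at (297..340, 137..202) with the seedling in its nearest cell, the pot at (248,147) and the jar at (245,194). I'll enlarge that region.

```bash
cat > h.py <<'E'
from workcell import env
import cv2, numpy as np
def ray(n,u,v,z):
    p=env.camera_params(n);R=np.array(p['R']);t=np.array(p['t'])
    c=-R.T@t; d=R.T@np.array([(u-p['cx'])/p['fx'],(v-p['cy'])/p['fy'],1])
    return c+d*(z-c[2])/d[2]
def proj(n,X):
    p=env.camera_params(n);c=np.array(p['R'])@np.array(X)+p['t']
    return np.array([p['fx']*c[0]/c[2]+p['cx'],p['fy']*c[1]/c[2]+p['cy']])
def crop(img,x0,y0,w,h,k,name):
    c=cv2.resize(img[y0:y0+h,x0:x0+w],None,fx=k,fy=k,interpolation=cv2.INTER_CUBIC)
    for x in range(x0-x0%-20,x0+w,20): cv2.putText(c,str(x),((x-x0)*k,8),0,.3,(0,0,255)); cv2.line(c,((x-x0)*k,10),((x-x0)*k,16),(0,0,255))
    for y in range(y0-y0%-20,y0+h,20): cv2.putText(c,str(y),(0,(y-y0)*k),0,.3,(0,0,255))
    cv2.imwrite(name,c)
E
python3 - <<'E'
from h import *
crop(cv2.imread('pics/top0.png'),140,90,133,135,4,'pics/c1.png')
a=cv2.imread('pics/top0.png')
hsv=cv2.cvtColor(a,cv2.COLOR_BGR2HSV)
m=((hsv[...,1]>90)&(hsv[...,0]<25)).astype(np.uint8)*255
m[:90]=0;m[225:]=0;m[:,:135]=0;m[:,215:]=0
cs,_=cv2.findContours(m,0,1);c=max(cs,key=cv2.contourArea);print('box',cv2.minAreaRect(c),cv2.boxPoints(cv2.minAreaRect(c)).round(1).tolist(), cv2.approxPolyDP(c,3,True)[:,0].tolist())
m=(hsv[...,2]<60).astype(np.uint8)*255
m[:130]=0;m[210:]=0;m[:,:285]=0;m[:,350:]=0
cs,_=cv2.findContours(m,0,1);c=max(cs,key=cv2.contourArea);r=cv2.minAreaRect(c);print('tray',r,cv2.boxPoints(r).tolist())
print('tray ctr',ray('top',*r[0],28),[ray('top',*p,28)[:2].round() for p in cv2.boxPoints(r)])
g=((hsv[...,0]>35)&(hsv[...,0]<85)&(hsv[...,1]>100)).astype(np.uint8);g[:170]=0;g[205:]=0;g[:,:295]=0;g[:,335:]=0
print('green',np.argwhere(g).mean(0)[::-1])
E
```

```text
box ((171.96929931640625, 159.73890686035156), (114.09547424316406, 51.17646408081055), 83.2901611328125) [[139.89999389648438, 106.0999984741211], [190.6999969482422, 100.0999984741211], [204.0, 213.39999389648438], [153.1999969482422, 219.39999389648438]] [[188, 101], [142, 106], [154, 218], [203, 212]]
tray ((317.0500183105469, 169.35000610351562), (26.246902465820312, 61.98063659667969), 18.434947967529297) [[294.8000183105469, 194.60000610351562], [314.3999938964844, 135.80001831054688], [339.3000183105469, 144.10000610351562], [319.7000427246094, 202.89999389648438]]
tray ctr [ 537.18492367 -238.46978076   28.        ] [array([ 455., -166.]), array([ 647., -231.]), array([ 621., -312.]), array([ 429., -246.])]
green [315.38888889 184.16666667]
```

View pics/c1.png

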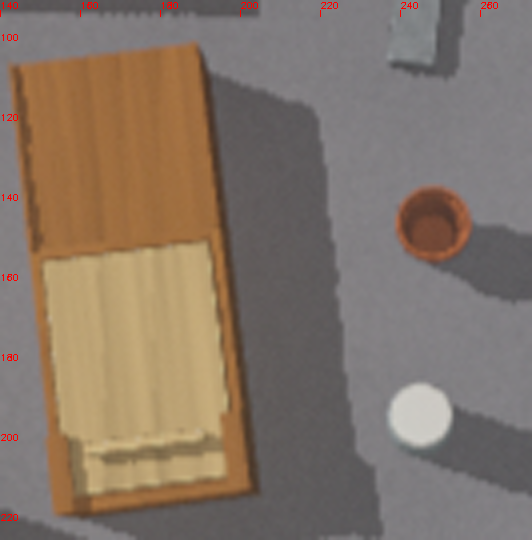

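The crop shows the lid's front edge from (150.7,155) to (192.3,150), the ridge near row 201 and the tail end near row 211. The pot rim is at (248,146) and the jar at (245,194). Next I'll fit lines to the lid edges.

```bash
python3 - <<'E'
from h import *
a=cv2.imread('pics/top0.png');hsv=cv2.cvtColor(a,cv2.COLOR_BGR2HSV)
for p in [(170,130),(170,175),(180,195),(180,203),(176,208),(150,180),(197,190)]: print(p,hsv[p[1],p[0]])
lab=cv2.cvtColor(a,cv2.COLOR_BGR2HSV)[...,1].astype(int)
m=((hsv[...,1]<145)&(hsv[...,1]>75)&(hsv[...,2]>130)&(hsv[...,0]<30)).astype(np.uint8)
m[:140]=0;m[225:]=0;m[:,:145]=0;m[:,205:]=0
L=[];Rr=[]
for v in range(160,196):
    x=np.flatnonzero(m[v]); 
    L.append(ray('top',x.min()-.5,v,78)[:2]);Rr.append(ray('top',x.max()+.5,v,78)[:2])
F=[];B=[]
for u in range(164,190):
    y=np.flatnonzero(m[:,u]); F.append(ray('top',u,y.min()-.5,78)[:2]);B.append(ray('top',u,y.max()+.5,78)[:2])
fl=lambda P:cv2.fitLine(np.float32(P),cv2.DIST_HUBER,0,.01,.01).ravel()
for n,P in zip('LRFB',(L,Rr,F,B)):
    l=fl(P);print(n,l.round(3),np.degrees(np.arctan2(l[1],l[0])).round(2))
l,r,f,b=map(fl,(L,Rr,F,B))
d=l[:2]*np.sign(l[0])+r[:2]*np.sign(r[0])
f2=f[:2]*-np.sign(f[1]); d+=np.array([-f2[1],f2[0]])*-1 if False else 0
d/=np.linalg.norm(d);n=np.array([-d[1],d[0]]);yaw=np.degrees(np.arctan2(d[1],d[0]))
print('yaw',yaw,'width',(l[2:]-r[2:])@n,'len',(f[2:]-b[2:])@d)
yc=((l[2:]+r[2:])/2)@n
front=d*(f[2:]@d)+n*yc; print('front mid',front,'box origin by front(-60... lid front at box x60)',front-60*d,'by back(-122)',d*(b[2:]@d)+n*yc+122*d)
for nm,u,v,z in [('pot',248.5,146,60),('jar',245,193.5,100),('lower',0,0,0)][:2]: print(nm,ray('top',u,v,z))
# tray
tc=np.array([537.2,-238.5]);
for y in (-18.7,):
    e=np.array([np.cos(np.radians(y)),np.sin(np.radians(y))])
    for k in(-62,0,62):print('cell',k,tc+k*e,proj('top',[*(tc+k*e),40]))
crop(a,290,130,60,80,6,'pics/c2.png')
E
```

```text
(170, 130) [ 15 156 154]
(170, 175) [ 19  99 186]
(180, 195) [ 19 100 181]
(180, 203) [ 18 103 126]
(176, 208) [ 19  96 189]
(150, 180) [ 13 112 152]
(197, 190) [ 16 126 127]
L [9.90000e-01 1.43000e-01 5.00799e+02 2.86084e+02] 8.22
R [9.91000e-01 1.35000e-01 5.02331e+02 1.45744e+02] 7.75
F [ 1.37000e-01 -9.91000e-01  5.83425e+02  2.00574e+02] -82.1
B [ 1.12000e-01 -9.94000e-01  3.93334e+02  2.01630e+02] -83.55
yaw 7.9839373 width 139.19249 len 188.1021
front mid [579.73596 226.87762] box origin by front(-60... lid front at box x60) [520.3175 218.5439] by back(-122) [514.27454 217.69633]
pot [604.38615546 -16.75556204  60.        ]
jar [450.03307779  -6.52396285 100.        ]
cell -62 [ 478.47296278 -218.62199458] [311.77526421 186.97031526]
cell 0 [ 537.2 -238.5] [317.7729576 168.7370632]
cell 62 [ 595.92703722 -258.37800542] [323.70670831 150.69819974]
```

View pics/c2.png

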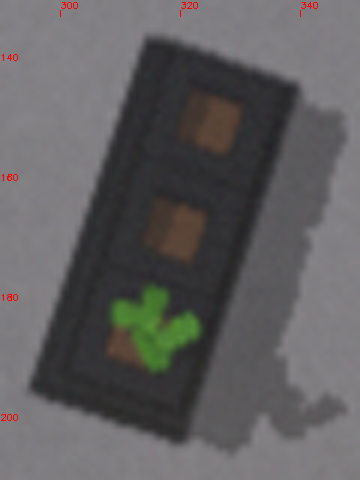

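The crop shows the two empty brown dimples at about (325.2,150.5) and (319.3,168.5), with the seedling in the near cell. I'll refine both, separating the lid from the box by hue.

```bash
python3 - <<'E'
from h import *
a=cv2.imread('pics/top0.png');a4=cv2.resize(a,None,fx=4,fy=4,interpolation=cv2.INTER_CUBIC)
hsv=cv2.cvtColor(a,cv2.COLOR_BGR2HSV)
m=((hsv[...,1]<113)&(hsv[...,1]>75)&(hsv[...,2]>110)&(hsv[...,0]>=17)&(hsv[...,0]<30)).astype(np.uint8)
m[:140]=0;m[225:]=0;m[:,:145]=0;m[:,205:]=0
L=[];Rr=[];F=[];B=[]
for v in range(160,194):
    x=np.flatnonzero(m[v]); L.append(ray('top',x.min()-.5,v,78)[:2]);Rr.append(ray('top',x.max()+.5,v,78)[:2])
for u in range(166,188):
    y=np.flatnonzero(m[:,u]); F.append(ray('top',u,y.min()-.5,78)[:2]);B.append(ray('top',u,y.max()+.5,78)[:2])
fl=lambda P:cv2.fitLine(np.float32(P),cv2.DIST_HUBER,0,.01,.01).ravel()
l,r,f,b=map(fl,(L,Rr,F,B))
for q in(l,r,f,b):print(np.degrees(np.arctan(q[1]/q[0])).round(2))
d=l[:2]*np.sign(l[0])+r[:2]*np.sign(r[0]);d/=np.linalg.norm(d);n=np.array([-d[1],d[0]])
print('width',(l[2:]-r[2:])@n,'len',(f[2:]-b[2:])@d)
yc=((l[2:]+r[2:])/2)@n; xc=((f[2:]+b[2:])/2)@d
print('lid ctr',d*xc+n*yc,'box origin',d*(xc+31)+n*yc, np.degrees(np.arctan2(d[1],d[0])))
# deck outline: corners at deck end, z~78 rims
for u,v in [(142.2,106.2),(189.6,100.8),(203.8,212.8),(154.3,218.3)]: print((u,v),ray('top',u,v,78)[:2])
P=[]
for u,v in [(325.0,150.6),(319.2,168.6)]:
    w=hsv[int(v)-8:int(v)+9,int(u)-8:int(u)+9]; mm=(w[...,1]>75)&(w[...,0]<25); q=np.argwhere(mm).mean(0)[::-1]+[int(u)-8,int(v)-8]
    print('dimple',q,mm.sum(),ray('top',u,v,40),ray('top',*q,33)); 
E
```

```text
7.82
7.48
-82.58
-82.9
width 128.53499 len 183.4688
lid ctr [487.28006 210.01088] box origin [518.0038  214.13986] 7.654142
(142.2, 106.2) [723.40547976 315.62819054]
(189.6, 100.8) [742.57917836 168.70313421]
(203.8, 212.8) [392.43570957 118.03385272]
(154.3, 218.3) [374.85973489 267.09708462]
dimple [325.74468085 150.12765957] 47 [ 596.28754913 -262.54828691   40.        ] [ 599.36644915 -266.48281862   33.        ]
dimple [319.78 168.06] 50 [ 537.68221949 -243.07625342   40.        ] [ 540.62401647 -246.35600737   33.        ]
```

Fixes so far:
- Box origin ≈ (518, 214), yaw 7.5°.
- Pockets ≈ (597,-263.5) and (538.5,-243.5).

First move: gripper shut, above the pad behind the ridge, tool y along the box's x.

Call:
jog_arm --steps '[1,-5,-4,0,8,1,-10,-8,0,16,1,-15,-12,0,24,1,-20,-16,0,32,1,-24,-19,0,40,1,-27,-21,3,48,1,-28.05,-21.55,6,56.4,1,-28.05,-21.55,9,56.4,1,-28.05,-21.55,11,56.4,1,-28.05,-21.55,11.4,56.4,1,-28.05,-21.55,11.4,56.4,1,-28.05,-21.55,11.4,56.4,1,-28.05,-21.55,11.4,56.4]'

```text
time_s: 1.4
ee_pos: [410.7, 200.6, 101.3]
ee_rot: [179.8, -0.1, 97.6]
force: [-0.3, -0.5, -0.0]
gripper_width: 0.3
```

```bash
python3 - <<'E'
from h import *
s=env.state();print(s['time_s'],s['ee_pos'],s['ee_rot'],s['force'],s['gripper_width'],s['qpos'])
a=env.grab_frame('top')[:,:,::-1].copy();b=env.grab_frame('side')[:,:,::-1].copy()
crop(a,140,90,75,135,4,'pics/a.png');crop(b,140,160,90,100,4,'pics/b.png')
x=cv2.imread('pics/a.png');y=cv2.imread('pics/b.png');c=np.zeros((540,665,3),np.uint8);c[:x.shape[0],:300]=x;c[:400,305:]=y;cv2.imwrite('pics/c3.png',c)
E
```

```text
1.4 [410.69355086 200.63776082 101.26186974] [ 1.79836113e+02 -5.55120621e-02  9.75977620e+01] [-0.25717001 -0.54158763 -0.01895767] 0.259432178422829 [2.45915813e+01 1.40460627e+01 1.14117874e+02 6.61556282e-03
 5.16631081e+01 1.69898030e+01]
```

View pics/c3.png

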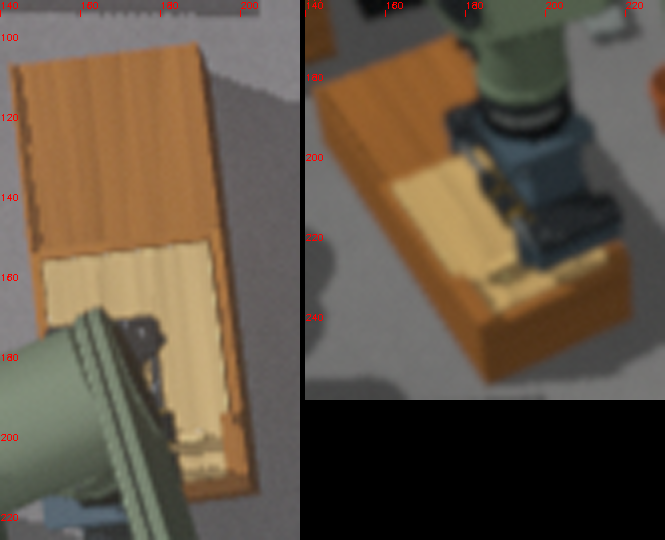

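The gripper sits over the lid's tail, just behind the ridge, with its long side along the box. Now I'll lower it gently.

Call:
jog_arm --steps '[1,0,0,0.8,0,1,0,0,1.5,0,1,0,0,1.9,0,1,0,0,2.1,0,1,0,0,2.2,0,1,0,0,2.2,0]'

```text
time_s: 2.1
ee_pos: [409.7, 199.7, 77.8]
ee_rot: [-180.0, 0.0, 97.5]
force: [-0.2, -0.9, 1.4]
gripper_width: 0.2
```

Call:
jog_arm --steps '[1,0,0,0.1,0,1,0,0,0.2,0,1,0,0,0.3,0,1,0,0,0.3,0,1,0,0,0.3,0]'

```text
time_s: 2.6
ee_pos: [409.9, 199.8, 75.0]
ee_rot: [180.0, -0.0, 97.5]
force: [-0.8, -0.4, 1.8]
gripper_width: 0.4
```

Light load, so the tail is going down. I'll press one more mm and push forward by the ridge (tool +y).

Call:
jog_arm --steps '[1,0,0,0.1,0,1,0,0,0.1,0,1,0,0.4,0.1,0,1,0,0.8,0.1,0,1,0,1.2,0.1,0,1,0,1.6,0.1,0,1,0,2.0,0.1,0,1,0,2.0,0.1,0]'

```text
time_s: 3.4
ee_pos: [424.5, 201.2, 74.6]
ee_rot: [-179.3, 0.1, 97.5]
force: [-15.3, -1.9, 20.2]
gripper_width: 0.3
```

```bash
python3 - <<'E'
from h import *
a=env.grab_frame('top')[:,:,::-1].copy();b=env.grab_frame('side')[:,:,::-1].copy()
crop(a,140,90,75,135,4,'pics/a.png');crop(b,140,160,90,100,4,'pics/b.png')
x=cv2.imread('pics/a.png');y=cv2.imread('pics/b.png');c=np.zeros((540,665,3),np.uint8);c[:x.shape[0],:300]=x;c[:400,305:]=y;cv2.imwrite('pics/c4.png',c)
E
```

```text
(no output)
```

View pics/c4.png

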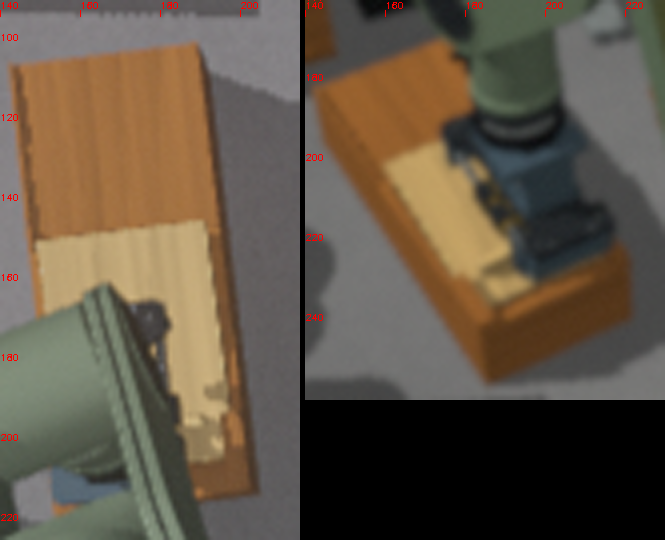

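The lid's front is now past the lip (its edge went from about row 152 to 147), but the press is too hard. I'll relieve it by lifting before pushing on.

Call:
jog_arm --steps '[1,0,-0.2,-0.3,0,1,0,-0.3,-0.6,0,1,0,-0.3,-0.9,0,1,0,-0.3,-1.2,0,1,0,-0.3,-1.3,0,1,0,-0.3,-1.3,0]'

```text
time_s: 4.1
ee_pos: [427.2, 202.1, 87.1]
ee_rot: [180.0, -0.0, 97.5]
force: [0.4, -0.6, 0.0]
gripper_width: 0.8
```

Call:
jog_arm --steps '[1,0,0.3,0,0,1,0,0.6,0,0,1,0,0.9,0,0,1,0,1.2,0,0,1,0,1.5,0,0,1,0,1.5,0,0]'

```text
time_s: 4.7
ee_pos: [442.5, 204.1, 86.9]
ee_rot: [179.9, -0.0, 97.5]
force: [0.2, -0.1, -0.3]
gripper_width: 0.3
```

Call:
jog_arm --steps '[1,0,0.8,0,0,1,0,1.6,0,0,1,0,2.4,0,0,1,0,3.2,0,0,1,0,4.0,0,0,1,0,4.8,0,0,1,0,5.6,0,0,1,0,6.4,0,0,1,0,7.2,0,0,1,0,8.0,0,0,1,0,8.0,0,0]'

```text
time_s: 5.8
ee_pos: [522.9, 214.8, 87.0]
ee_rot: [179.8, -0.0, 97.5]
force: [-0.0, -0.1, -0.1]
gripper_width: 0.6
```

Call:
jog_arm --steps '[1,0,0.8,0,0,1,0,1.6,0,0,1,0,2.4,0,0,1,0,3.2,0,0,1,0,4.0,0,0,1,0,4.8,0,0,1,0,5.6,0,0,1,0,6.4,0,0,1,0,7.2,0,0,1,0,8.0,0,0,1,0,8.5,0,0,1,0,8.8,0,0,1,0,8.8,0,0]'

```text
time_s: 7.1
ee_pos: [608.7, 226.1, 87.0]
ee_rot: [180.0, -0.0, 97.5]
force: [0.3, 0.6, 0.6]
gripper_width: 0.3
```

Call:
jog_arm --steps '[1,0,-0.3,-0.5,0,1,0,-2,-4,0,1,0,-6,-9,0,1,3,-10,-12,8,1,6,-14,-14,16,1,8,-18,-14,16,1,8,-18,-14,16,1,8,-18,-14,16]'

```text
time_s: 7.9
ee_pos: [417.4, 282.3, 228.2]
ee_rot: [179.9, -0.1, 81.7]
force: [0.8, 0.4, -0.7]
gripper_width: 0.2
```

```bash
python3 - <<'E'
from h import *
a=env.grab_frame('top')[:,:,::-1].copy();b=env.grab_frame('side')[:,:,::-1].copy()
cv2.imwrite('pics/t5.png',a)
crop(a,140,75,75,145,4,'pics/a.png');crop(b,140,140,90,110,4,'pics/b.png')
x=cv2.imread('pics/a.png');y=cv2.imread('pics/b.png');c=np.zeros((580,665,3),np.uint8);c[:x.shape[0],:300]=x;c[:440,305:]=y;cv2.imwrite('pics/c5.png',c)
E
```

```text
(no output)
```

View pics/c5.png

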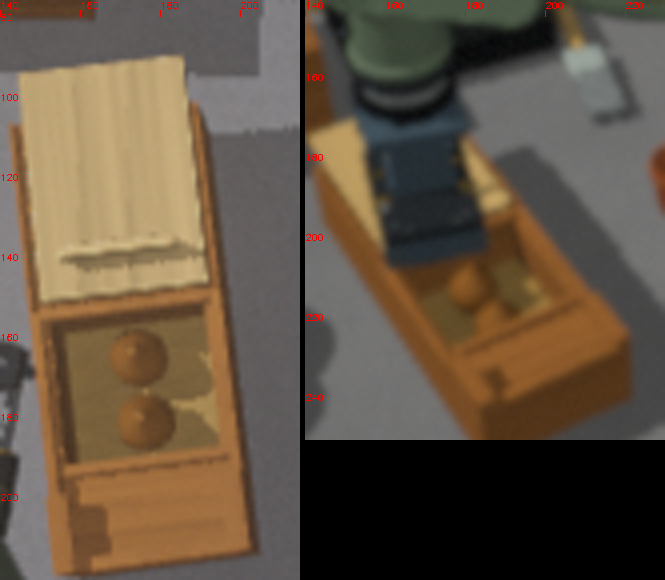

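The lid lies on the deck, its rear edge near pixel (171.6,148) and its front near (165.5,91.3). Both bulbs stand upright, at (174.5,164) and (176.5,180.5). Next I'll compute positions.

```bash
python3 - <<'E'
from h import *
d=np.array([.9914,.1305]);n=np.array([-d[1],d[0]]);o=np.array([518,214.])
tb=lambda p:(((p[:2]-o)@d).round(1),((p[:2]-o)@n).round(1))
for q in[(171.6,147.9),(165.5,91.3)]: print('lid edge in box',tb(ray('top',*q,81)))
a=cv2.imread('pics/t5.png');hsv=cv2.cvtColor(a,cv2.COLOR_BGR2HSV)
print(hsv[164,174],hsv[180,176],hsv[172,160],hsv[172,190])
m=((hsv[...,0]<=15)&(hsv[...,1]>110)).astype(np.uint8);k=np.zeros_like(m);k[154:190,163:186]=1;m&=k
m=cv2.morphologyEx(m,cv2.MORPH_OPEN,np.ones((3,3)))
cs,_=cv2.findContours(m,0,1)
for c in cs:
    if cv2.contourArea(c)>20:print(cv2.minEnclosingCircle(c),cv2.boundingRect(c))
for nm,q in[('b2',(174.5,164.2)),('b1',(176.5,180.5))]:
    p=ray('top',*q,36);print(nm,p,tb(p))
print(env.state()['qpos'])
E
```

```text
lid edge in box (np.float64(73.5), np.float64(-3.4))
lid edge in box (np.float64(255.0), np.float64(-3.2))
[ 14 146 103] [ 15 153 102] [ 18 125 124] [ 18 129 121]
((176.1134490966797, 180.24789428710938), 6.980772018432617) (171, 174, 12, 13)
((174.0, 164.0), 6.708303928375244) (168, 158, 13, 13)
b2 [548.51345098 217.96723284  36.        ] (np.float64(30.8), np.float64(-0.0))
b1 [496.27473727 210.29624715  36.        ] (np.float64(-22.0), np.float64(-0.8))
[ 3.25787007e+01  1.14956392e+01  9.71865359e+01 -4.53718784e-02
  7.12497921e+01  4.10110058e+01]
```

By camera the lid origin is at box x ≈ 164, which is valid but only 3 mm inside the limit. I'll push it about 9 mm further for margin.

Call:
jog_arm --steps '[1,-0.8,4.5,0,-4,1,-1.6,9,0,-8,1,-2.4,13.5,0,-12,1,-3.15,18.05,3,-16,1,-3.15,18.05,7,-16,1,-3.15,18.05,11,-16,1,-3.15,18.05,13,-16,1,-3.15,18.05,13.8,-16,1,-3.15,18.05,13.8,-16,1,-3.0,18.6,13.8,-16,1,-2.85,19.2,13.8,-16,1,-2.7,19.7,13.8,-16,1,-2.55,20.1,13.8,-16,1,-2.5,20.35,13.8,-16,1,-2.5,20.35,13.8,-16,1,-2.6,19.9,13.4,-16,1,-3.0,18.5,11,-16,1,-3.5,16,7,-16,1,-3.5,15,3,-16,1,-3.5,15,3,-16]'

```text
time_s: 10.0
ee_pos: [564.0, 226.4, 203.8]
ee_rot: [179.3, -0.2, 97.6]
force: [1.1, 0.3, -0.4]
gripper_width: 0.5
```

Call:
jog_arm --steps '[0.2,-0.5,-1.5,0,8,0.2,-0.5,-1.5,0,16,0.2,-0.5,-1.5,0,24,0.2,-0.5,-1.5,0,32,0.2,-0.5,-1.5,0,40,0.2,-0.5,-1.5,0,48,0.2,-0.5,-1.5,0,56,0.2,-0.5,-1.5,0,64,0.2,-0.5,-1.5,2,72,0.2,-0.5,-1.5,4,80,0.2,-0.5,-1.5,6,88,0.2,-0.5,-1.5,7.7,90,0.2,-0.5,-1.5,7.7,90,0.2,-0.5,-1.5,7.7,90,0.2,-0.5,-1.5,7.7,90]'

```text
time_s: 11.5
ee_pos: [549.0, 218.4, 121.0]
ee_rot: [-180.0, -0.1, 7.6]
force: [0.8, -0.7, 0.7]
gripper_width: 73.0
```

```bash
python3 - <<'E'
from h import *
s=env.state();print(s['time_s'],s['ee_pos'],s['ee_rot'],s['gripper_width'],s['qpos'].round(1) if hasattr(s['qpos'],'round') else s['qpos'])
a=env.grab_frame('top')[:,:,::-1].copy();b=env.grab_frame('side')[:,:,::-1].copy()
crop(a,130,75,100,145,4,'pics/a.png');crop(b,130,120,90,130,4,'pics/b.png')
x=cv2.imread('pics/a.png');y=cv2.imread('pics/b.png');c=np.zeros((580,765,3),np.uint8);c[:x.shape[0],:400]=x;c[:520,405:]=y;cv2.imwrite('pics/c6.png',c)
E
```

```text
11.5 [548.96774232 218.37205468 121.04754477] [-1.79967223e+02 -1.25150362e-01  7.57641372e+00] 72.9510406292687 [ 20.6  23.7  95.5   0.   60.7 103. ]
```

View pics/c6.png

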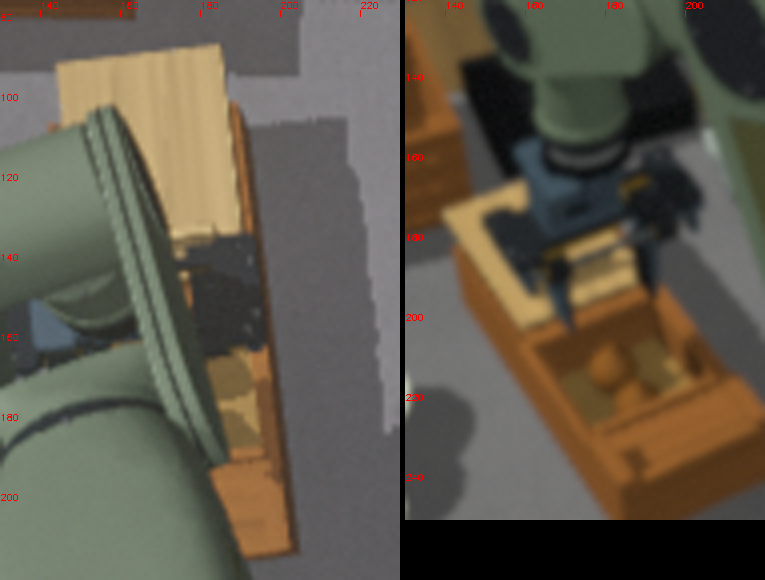

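The fingers straddle bulb 2 across the box, and the lid's front edge is now at row 88.5, about 9 mm further. I'll descend, grip gently and lift.

Call:
jog_arm --steps '[0.2,0,0,2,0,0.2,0,0,4,0,0.2,0,0,6,0,0.2,0,0,8,0,0.2,0,0,9.2,0,0.2,0,0,9.8,0,0.2,0,0,9.8,0,0.2,0,0,9.8,0]'

```text
time_s: 12.4
ee_pos: [549.0, 218.4, 22.8]
ee_rot: [-180.0, -0.1, 7.5]
force: [0.0, 0.2, 1.0]
gripper_width: 73.1
```

Call:
jog_arm --steps '[0.6,0,0,0,0,0.6,0,0,0,0,0.6,0,0,0,0,0.6,0,0,0,0,0.6,0,0,0,0,0.6,0,0,0,0,0.6,0,0,0,0,0.6,0,0,-0.5,0,0.6,0,0,-1,0,0.6,0,0,-2,0,0.6,0,0,-3,0,0.6,0,0,-3,0]' --force 10

```text
time_s: 13.6
ee_pos: [549.5, 218.4, 53.9]
ee_rot: [-180.0, -0.2, 7.5]
force: [-0.7, 0.2, -1.3]
gripper_width: 44.7
```

Bulb 2 is held (44.7 mm). I'll lift clear and carry it to the far pocket with a smooth ramp.

Call:
jog_arm --steps '[0.6,0,0,-1.5,0,0.6,0,0,-4,0,0.6,0,0,-7,0,0.6,0,0,-10,0,0.6,0,0.8,-12.5,0,0.6,-0.1,2.4,-14,2,0.6,-0.15,5,-14.8,4,0.6,-0.25,8.5,-14.8,6,0.6,-0.4,12.5,-14.8,8,0.6,-0.5,16.5,-14.8,10,0.6,-0.6,20.5,-14.8,12,0.6,-0.75,24.5,-14.8,14,0.6,-0.9,28.5,-14.8,16,0.6,-1,32.5,-14.8,18,0.6,-1.1,36.5,-14.8,20,0.6,-1.25,40.5,-14.8,22,0.6,-1.35,44,-14.8,24,0.6,-1.4,46.5,-14.8,25,0.6,-1.45,48,-14.8,25.9,0.6,-1.45,48.35,-14.8,25.9]'

```text
time_s: 15.6
ee_pos: [596.6, -264.9, 199.1]
ee_rot: [-180.0, 0.1, -18.5]
force: [-0.3, -0.3, -0.1]
gripper_width: 44.9
```

Call:
jog_arm --steps '[0.6,0,0,1,0,0.6,0,0,3,0,0.6,0,0,6,0,0.6,0,0,8.5,0,0.6,0,0,10.5,0,0.6,0,0,11.7,0,0.6,0,0,12,0,0.6,0,0,12,0,0.6,0,0,12,0]'

```text
time_s: 16.5
ee_pos: [598.1, -263.2, 81.1]
ee_rot: [180.0, -0.1, -18.3]
force: [0.7, -0.2, -0.3]
gripper_width: 44.5
```

```bash
python3 - <<'E'
from h import *
s=env.state();print(s['time_s'],s['ee_pos'],s['ee_rot'],s['gripper_width'])
a=env.grab_frame('top')[:,:,::-1].copy();b=env.grab_frame('side')[:,:,::-1].copy()
cv2.imwrite('pics/t7.png',a);cv2.imwrite('pics/s7.png',b)
crop(a,285,115,75,95,5,'pics/a.png');crop(b,265,120,75,95,5,'pics/b.png')
x=cv2.imread('pics/a.png');y=cv2.imread('pics/b.png');cv2.imwrite('pics/c7.png',np.hstack([x,y]))
for q in [(597,-263.5,40),(538.5,-243.5,40)]:print(proj('top',q),proj('side',q))
E
```

```text
16.5 [ 598.12262746 -263.1587044    81.10258039] [ 1.79994916e+02 -1.26704284e-01 -1.83398610e+01] 44.49304111701664
[325.29211855 150.38446653] [289.27654014 168.21122941]
[319.32882803 168.34791319] [291.79943163 178.45668484]
```

View pics/c7.png

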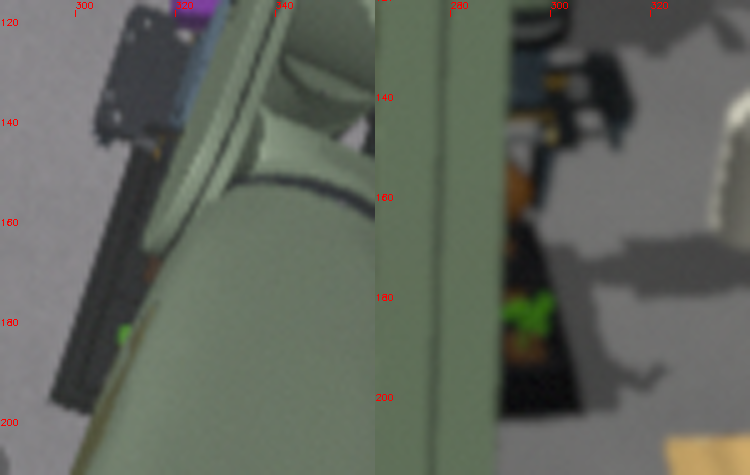

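The bulb hangs at side pixel (293,157) above the far cell, and the seedling's cell shows at (295,190), where my row geometry puts it. Lowering gently.

Call:
jog_arm --steps '[0.6,0,0,1,0,0.6,0,0,2,0,0.6,0,0,2.8,0,0.6,0,0,3.2,0,0.6,0,0,3.4,0,0.6,0,0,3.4,0,0.6,0,0,3.4,0]'

```text
time_s: 17.3
ee_pos: [597.7, -263.3, 46.3]
ee_rot: [180.0, -0.1, -18.4]
force: [2.0, -0.3, 0.4]
gripper_width: 44.8
```

Call:
jog_arm --steps '[0.6,0,0,0.1,0,0.6,0,0,0.15,0,0.6,0,0,0.15,0,0.6,0,0,0.15,0]'

```text
time_s: 17.7
ee_pos: [598.3, -263.5, 45.7]
ee_rot: [180.0, -0.2, -18.4]
force: [1.2, 0.1, 5.8]
gripper_width: 45.0
```

Contact is felt at the expected height. I'll ease off and release slowly.

Call:
jog_arm --steps '[0.6,0.05,0,-0.05,0,0.6,0.05,0,-0.05,0,0.48,0.05,0,-0.05,0,0.45,0.05,0,-0.05,0,0.4,0.05,0,-0.05,0,0.3,0.05,0,-0.05,0,0.25,0.05,0,-0.05,0,0.25,0.05,0,-0.05,0,0.25,0.05,0,-1,0,0.25,0.05,0,-3,0,0.25,0.05,0,-6,0,0.25,0.05,0,-10,0,0.25,0.05,0,-14,0,0.25,0.05,0,-16,0,0.25,0.05,0,-16,0]'

```text
time_s: 19.2
ee_pos: [599.7, -264.1, 209.4]
ee_rot: [179.9, -0.5, -18.4]
force: [0.3, -0.1, 0.4]
gripper_width: 68.5
```

Call:
jog_arm --steps '[0.2,-1,-1.8,0,-2,0.2,-3.3,-5.6,0,-4,0.2,-5.7,-9.8,0,-6,0.2,-8.2,-14,0,-8,0.2,-10.7,-18.2,0,-10,0.2,-13.2,-22.4,0,-12,0.2,-15.7,-26.7,0,-15,0.2,-18.2,-31,0,-18,0.2,-20.7,-35.2,0,-21,0.2,-23,-39.2,1,-24,0.2,-24.55,-41.8,3,-25.9,0.2,-24.55,-41.8,6,-25.9,0.2,-24.55,-41.8,8.4,-25.9,0.2,-24.55,-41.8,8.4,-25.9,0.2,-24.55,-41.8,8.4,-25.9,0.2,-24.55,-41.8,8.4,-25.9]'

```text
time_s: 20.8
ee_pos: [497.3, 210.8, 121.6]
ee_rot: [-180.0, -0.1, 7.5]
force: [-0.0, 0.4, -0.3]
gripper_width: 72.9
```

```bash
python3 - <<'E'
from h import *
a=env.grab_frame('top')[:,:,::-1].copy();b=env.grab_frame('side')[:,:,::-1].copy()
cv2.imwrite('pics/t8.png',a);cv2.imwrite('pics/s8.png',b)
crop(a,285,125,75,85,5,'pics/a.png');crop(b,140,155,75,85,5,'pics/b.png')
x=cv2.imread('pics/a.png');y=cv2.imread('pics/b.png');cv2.imwrite('pics/c8.png',np.hstack([x,y]))
E
```

```text
(no output)
```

View pics/c8.png

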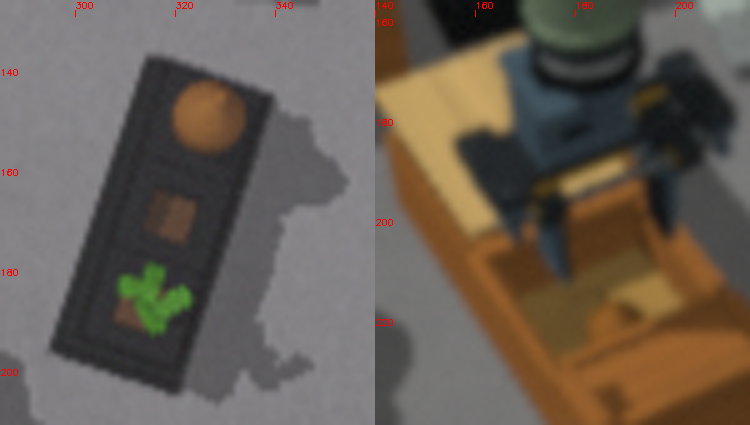

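Bulb 2 sits centred and upright in the far pocket, at (326.6,148.2). Bulb 1 stands unmoved below the open fingers, so I'll repeat the grasp.

Call:
jog_arm --steps '[0.2,0,0,2,0,0.2,0,0,4,0,0.2,0,0,6,0,0.2,0,0,8,0,0.2,0,0,9.2,0,0.2,0,0,9.85,0,0.2,0,0,9.85,0,0.2,0,0,9.85,0]'

```text
time_s: 21.7
ee_pos: [497.2, 211.0, 22.7]
ee_rot: [-180.0, -0.1, 7.5]
force: [0.1, -0.1, 1.4]
gripper_width: 73.0
```

Call:
jog_arm --steps '[0.6,0,0,0,0,0.6,0,0,0,0,0.6,0,0,0,0,0.6,0,0,0,0,0.6,0,0,0,0,0.6,0,0,0,0,0.6,0,0,0,0,0.6,0,0,-0.5,0,0.6,0,0,-1,0,0.6,0,0,-2,0,0.6,0,0,-3,0,0.6,0,0,-3,0]' --force 10

```text
time_s: 22.9
ee_pos: [497.7, 211.0, 53.8]
ee_rot: [-180.0, -0.2, 7.5]
force: [0.4, 0.6, -0.2]
gripper_width: 44.8
```

Call:
jog_arm --steps '[0.6,0,0,-1.5,0,0.6,0,0,-4,0,0.6,0,0,-7,0,0.6,0,0,-10,0,0.6,0,0.8,-12.5,0,0.6,-0.1,2.4,-14,2,0.6,-0.2,5,-14.8,4,0.6,-0.3,8,-14.8,6,0.6,-0.45,11.5,-14.8,8,0.6,-0.6,15,-14.8,10,0.6,-0.7,18.8,-14.8,12,0.6,-0.85,22.6,-14.8,14,0.6,-1,26.4,-14.8,16,0.6,-1.15,30.2,-14.8,18,0.6,-1.3,34,-14.8,20,0.6,-1.45,37.8,-14.8,22,0.6,-1.55,41.3,-14.8,24,0.6,-1.65,43.8,-14.8,25,0.6,-1.7,45.2,-14.8,25.9,0.6,-1.7,45.6,-14.8,25.9]'

```text
time_s: 24.9
ee_pos: [539.3, -244.5, 199.6]
ee_rot: [-180.0, 0.0, -18.5]
force: [-0.3, 0.2, -0.3]
gripper_width: 44.8
```

Call:
jog_arm --steps '[0.6,0,0,1,0,0.6,0,0,3,0,0.6,0,0,6,0,0.6,0,0,9,0,0.6,0,0,11.5,0,0.6,0,0,13.5,0,0.6,0,0,14.7,0,0.6,0,0,15.2,0,0.6,0,0,15.4,0,0.6,0,0,15.4,0,0.6,0,0,15.4,0]'

```text
time_s: 26.0
ee_pos: [540.0, -243.7, 46.8]
ee_rot: [180.0, -0.1, -18.4]
force: [0.3, 0.4, -0.7]
gripper_width: 44.9
```

Call:
jog_arm --steps '[0.6,0,0,0.1,0,0.6,0,0,0.15,0,0.6,0,0,0.15,0,0.6,0,0,0.15,0]'

```text
time_s: 26.4
ee_pos: [540.2, -243.8, 45.6]
ee_rot: [180.0, -0.1, -18.4]
force: [0.3, 1.3, 4.8]
gripper_width: 45.0
```

The same contact signature as before. Release, rise, and swing away toward the start side to clear the view.

Call:
jog_arm --steps '[0.6,0,0,-0.05,0,0.6,0,0,-0.05,0,0.48,0,0,-0.05,0,0.45,0,0,-0.05,0,0.4,0,0,-0.05,0,0.3,0,0,-0.05,0,0.25,0,0,-0.05,0,0.25,0,0,-0.05,0,0.25,0,0,-1,0,0.25,0,0,-3,0,0.25,0,0,-6,0,0.25,0,0,-10,0,0.25,0,0,-14,0,0.25,0,0,-17,0,0.25,-4,-4,-19,0,0.25,-8,-8,-20,0,0.25,-12,-12,-20,0,0.25,-16,-16,-20,0,0.25,-19,-19,-20,0,0.25,-19,-19,-20,0]'

```text
time_s: 28.4
ee_pos: [416.6, -0.8, 245.4]
ee_rot: [-179.9, -0.0, -18.2]
force: [1.2, -0.0, -0.3]
gripper_width: 68.9
```

Call:
jog_arm --steps '[0.2,-1,-4,0,0,0.2,-2,-8,0,0,0.2,-3,-12,0,0,0.2,-4,-16,0,0,0.2,-5,-20,0,0,0.2,-5,-20,0,0,0.2,-5,-20,0,0]'

```text
time_s: 29.1
ee_pos: [434.2, 202.5, 244.8]
ee_rot: [180.0, -0.0, -18.2]
force: [-0.9, 0.4, 1.4]
gripper_width: 73.2
```

```bash
python3 - <<'E'
from h import *
s=env.state();print(s['time_s'],s['ee_pos'],s['force'])
a=env.grab_frame('top')[:,:,::-1].copy();b=env.grab_frame('side')[:,:,::-1].copy()
cv2.imwrite('pics/t9.png',a);cv2.imwrite('pics/s9.png',b)
x=cv2.resize(a[70:225,60:360],None,fx=2.6,fy=2.6,interpolation=cv2.INTER_CUBIC)[:, :780]
y=cv2.resize(b[130:210,140:440],None,fx=2.6,fy=2.6,interpolation=cv2.INTER_CUBIC)[:190]
cv2.imwrite('pics/c9.png',np.vstack([x,y]))
for q in [(597.5,-263.5,58),(539,-243.8,58)]:print(proj('top',q),proj('side',q))
E
```

```text
29.1 [434.20320353 202.54627916 244.78472734] [-0.91809781  0.36544235  1.3981729 ]
[326.48873209 149.03411359] [289.56609395 164.85962764]
[320.54048191 167.25152043] [292.17879092 175.0740443 ]
```

View pics/c9.png

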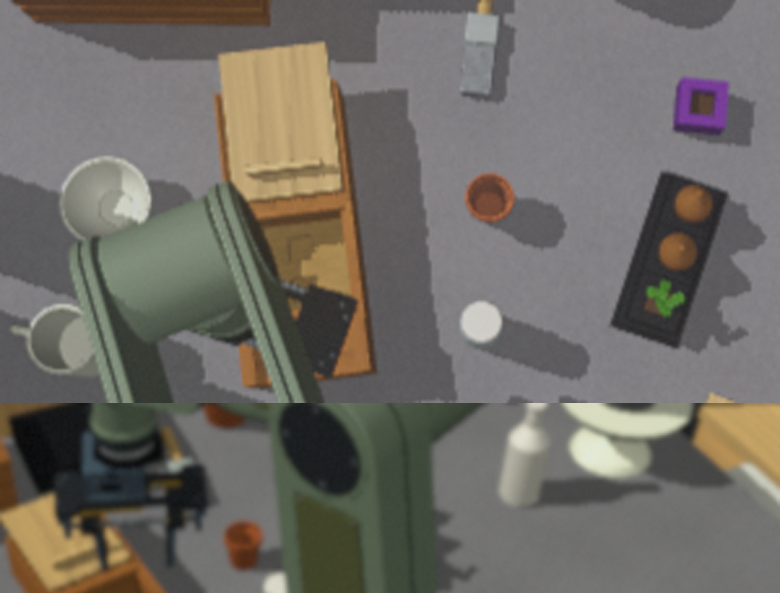

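Both bulbs are in their pockets, at (326.5,148.1) and (320.8,166.5), against predicted (326.5,149.0) and (320.5,167.3). The lid's rear edge at about (170.4,145.8) puts its origin near box x ≈ 171. The pot and jar haven't moved, and the arm is free, so I'll hand in.

```bash
python3 -c "
from workcell import env
print(env.job_done())"
```

```text
the job is handed in; nothing more can be done
None
```

The lid is off and lying on the deck, and both bulbs stand tip up in the two empty pockets. I handed the job in at about 29 s of the 72 s allowed; no verdict was reported.

- **Lid:** I pressed the tail to tip the front over the lip, then pushed the lid out by its ridge. It first stopped at box x ≈ 164, only 3 mm inside the limit, so I pushed it about 9 mm further. It now sits at about box x 171 (161 to 185 is good). That figure is read from the picture, not refitted.
- **Bulbs:** Each was gripped at 10 N across the box. I lowered each until I felt light contact (5 to 6 N) at the expected height, then released it slowly. In the last top view both are within about 1 pixel (3 mm) of where they should be.
- **Other objects:** Pot, jar, mug, bowl and bottle look unmoved, judged by eye only. The arm ended clear of everything.
- **What went less well:** While tipping the lid, the press briefly rose to about 20 N up and 15 N back, above the suggested 2 to 6 N but under the 40 N limit. I eased it off before pushing on. The side camera's view of the seated bulbs was blocked by the arm, so the final check of the bulbs rests on the top view alone.

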